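# Rock the stuck locating block out of the key fixture

## Robot

A 6-joint arm with a two-finger parallel gripper is mounted at the origin on the work surface. World frame = base frame: x ahead of the robot, y to its left, z up, the work surface at z = 0. Lengths are in m, angles in rad, forces in N, time in s.
With the tool pointing down it reaches from about 0.35 to 0.975 m from the base axis. Payload 4.9 kg.
Tool frame: the origin (TCP) lies midway between the tips of the shut fingers; the grasp point (between the pads) lies ctrl.grip_depth behind it (ctrl.grip_depth is the distance from the TCP to the grasp point, in m); z points along the fingers, y is the line along which they close (so a half turn about z gives the same grasp; the last joint's range is limited). The gripper opens to 85 mm and grips with 20 to 120 N. Pads are 22 mm wide; open, the fingers measure 114 mm over their backs; the gripper's body (76 mm by 85 mm) begins 54 mm behind the grasp point. The pads swing forward as they close: fully open they stand 13 mm farther back than shut.
Start: joints at [1.017, 0.053, 1.613, -0, 1.476, -0.119], TCP at [0.263, 0.567, 0.231] pointing down, gripper open.
Joint ranges: [-3.01, 3.01], [-1.01, 2.22], [0.06, 2.58], [-1.02, 4.17], [0.09, 2.62], [-3.14, 3.14]. Speed limits (rad/s): [2.57, 2.57, 3.14, 3.14, 3.14, 3.14].

## Interface

Orientations are given as a rotation vector (axis times angle).
In Python, from station import ctrl, get_image, camera_model gives the robot as it stands. The module is installed in compiled form; this text tells all that it offers.
- The arm moves only by the shell command python3 -m crank 'ROWS' [FORCE]. ROWS is JSON, a list of rows, each a list of 7 numbers: the shift along the tool's x, y, z in mm, then the turn, a rotation vector about the tool's x, y, z in rad, then the opening, from -1 (shut) to 1 (fully open). A call has exactly 10 rows; each row shifts and turns the commanded pose from where the row before left it, along the tool's axes as they then stand; what a row does not reach is not made up. A row lasts 1/12 s, in which the tool goes at most 41.7 mm and 7.16 degrees, less where a joint would pass 70% of its speed; a pose out of reach is approached as far as the arm can. A call with a gripper value outside its range is refused whole. The fingers move at their own pace and stop on an object; FORCE is the grip in N (left out, the last holds). Time passes only in rows, so rows that do not move let the fingers close, or fill a call up. It gives the time, the measured TCP pose, the force, the opening and the grip force at its end, in the units of the state.
- ctrl.get_obs(): the state, without advancing time (a new reading comes with each control period).
- get_image(name): name is "side" or "top" or "wrist"; returns the picture (400x640x3 uint8, red, green, blue); there is no depth.
- camera_model(name): a dict with "vertical_fov" (degrees; the focal length in pixels is half the picture's height over the tangent of half this angle, whatever the lens; pixels are square), "cx", "cy" (the principal point, pixels), "R" (3x3) and "t" (3): a world point X has camera coordinates R X + t; the wrist camera has in their place "hand_eye" (4x4, takes a point from camera to tool coordinates, whose origin is the TCP and whose axes are the flange's). Camera axes: x right, y down, z forward; pixel columns grow to the right and rows downward; lengths in m; the calibration is good to about 2 mm. A picture is of the moment at which its call begins: read the wrist's pose just before it. camera_model takes no time and is no camera call.
- ctrl.finish_job(): hands the job in; it is judged then, once.
The state is a dict: "t": time; "q": joint angles; "dq": joint speeds; "effort": joint torques, N m; "tool_pos": TCP position; "tool_rot": TCP orientation; "contact_force": force on the tool from outside, world axes, zero at the start; "wrist_torque": the same for the moment, N m; "opening": finger opening in m; "grip_force": force on a finger pad.
Only numpy, scipy, OpenCV 4.12 (cv2) and the standard library are available. Lean on these libraries where they do the work, as an engineer would, in place of code of your own. Each camera call takes 0.05 s, during which the arm holds its last target. There are 200 camera calls.

## Task

The steel locating block is stuck in the pocket of the heavy cast fixture, which only stands on the bench by its own weight: pulled straight up, it would bring the fixture along. Grip the block, rock it side to side along its wide direction while easing it up until it frees, keeping the fixture standing in its place on the bench, and finish while holding the block upright just clear of the pocket, with its foot about 2 cm above the pocket's mouth. Leave the brush, padlock, lock plug and tray of keys alone.

Things in the scene. Friction and masses are not known exactly. Their poses are not given: they have to be found in the camera images.
- block_center (a point): Centre (half-way up) of the bare-steel locating block: an upright bar 22 (its x) by 40 (its y) by 84 mm tall (its z, up), about 0.4 kg, a 7 mm wide, 10 mm deep slot across its top along x. Seated, its lower 30 mm are in the pocket and 54 mm stand free: foot 14 mm, top 98 mm above the bench, axes along the fixture's. Grip it firmly across the 22 mm (its x), above the fixture's tower.
- pocket_mouth (a point): Centre of the pocket's open top, 44 mm above the bench, fixture's axes (z up). The pocket is 25 (x) by 45 (y) by 30 mm deep, so the block has 1.5 mm play at each wide face and 2.5 mm at each narrow end: seated it can lean about 0.15 rad either way in the fixture's y-z plane (turning about x), more as it rises. The block leaves the pocket after 30 mm of rise.
- plunger_line (a point): Point in the pocket midway between two hidden sprung plungers, 12 mm below the mouth, 32 mm above the bench, fixture's axes. They press on the block's narrow ends (+y, -y) with 36 N each; a straight pull takes about 40 N. Rocking about x here, each end climbs in turn with little net pull: 2 mm of rise per 0.2 rad stroke is easy. They let go after 18 mm of rise.
- fixture: Grey cast fixture, about 2.8 kg, not bolted down. Origin at the centre of its underside, x and y along the sides of its foot plate, 150 mm (x) by 180 mm (y) by 14 mm. On it a tower 49 mm (x) by 89 mm (y), its top 44 mm above the bench, with the pocket in its middle; an 18 mm wide brass plunger cap sticks out 14 mm at either y end of the tower.
- brush: Bench brush lying flat, dark wooden handle, about 180 mm long and 50 mm wide, 18 mm high; origin at its underside below the steel ferrule. A bystander.
- padlock: Brass padlock lying flat, body 45 by 50 mm, 22 mm high, shackle to its +x; origin at the centre of its body's underside. A bystander.
- lock_plug: Small upright brass lock plug, 36 mm wide at its rim, 34 mm tall; origin at the centre of its underside. A bystander.
- blank_tray: Open grey plastic tray of keys, 100 (x) by 150 (y) by 35 mm high; origin at the centre of its underside. A bystander.
There are look-alikes about, which are no part of the job. What is shaped like the part that bears block_center but pink or purple is not meant.

How it is judged:
By the outcome, as a careful person would: the job done as asked, in the order asked, and still so for the second after the job is handed in, while the arm keeps its last pose, push and grip.
It also fails if it takes over 48 s, if anything falls off the work surface, if the arm or the gripper's body presses on something with over 40 N, if the wrist force passes 120 N, or if a joint passes its speed limit or range.

## Working session

There is one attempt and no reset: what is moved stays moved. The work goes in short steps, Python scripts to look and compute and a shell command to move; the robot and the scene stay as the last step left them, time stands still between calls to the robot, and variables do not carry over. Pictures are saved under pics/ and viewed, at most 10 in all, crops included, and the job is handed in when it is done.

```bash
mkdir -p pics
python3 - <<'E'
from station import ctrl,get_image,camera_model
import cv2,numpy as np
o=ctrl.get_obs();print({k:np.round(v,3) for k,v in o.items()},ctrl.grip_depth)
for n in ("top","side"):
    m=camera_model(n);print(n,m)
    im=get_image(n);cv2.imwrite(f"pics/{n}0.png",im[:,:,::-1])
print(camera_model("wrist"))
E
```

```text
{'t': np.float64(0.0), 'q': array([ 1.017,  0.053,  1.614, -0.   ,  1.476, -0.119]), 'dq': array([-0.   , -0.001,  0.002, -0.001,  0.002,  0.002]), 'effort': array([ 0.0000e+00, -3.9370e+01, -3.7017e+01, -0.0000e+00,  7.0000e-03,
       -0.0000e+00]), 'tool_pos': array([0.263, 0.566, 0.23 ]), 'tool_rot': array([-6.770e-01, -3.067e+00,  3.000e-03]), 'contact_force': array([-0.412, -0.138, -0.146]), 'wrist_torque': array([ 0.023,  0.039, -0.001]), 'grip_force': np.float64(0.0), 'opening': np.float64(0.086)} 0.0187
top {'vertical_fov': 50.20124693563193, 'cx': 316.46945680953263, 'cy': 197.83038274530014, 'R': array([[-4.01419659e-03, -9.99696519e-01,  2.43054621e-02],
       [-9.89980633e-01,  5.42157504e-04, -1.41202166e-01],
       [ 1.41146137e-01, -2.46287501e-02, -9.89682370e-01]]), 't': array([-0.01805511,  0.56940354,  1.2062586 ])}
side {'vertical_fov': 57.792206971977826, 'cx': 319.6398801496984, 'cy': 200.52367916111638, 'R': array([[ 0.91096933, -0.41245413, -0.00405885],
       [-0.28910957, -0.63146327, -0.71949273],
       [ 0.29419474,  0.65660926, -0.69448811]]), 't': array([-0.50344715,  0.21652464,  0.71940553])}
{'vertical_fov': 71.43828092113057, 'cx': 320.99385077744483, 'cy': 198.03663300271046, 'hand_eye': array([[ 1.04180370e-04, -9.46348308e-01, -3.23148369e-01,
         8.39288646e-02],
       [ 9.99998807e-01,  5.96583082e-04, -1.42471752e-03,
         4.28491918e-04],
       [ 1.54106387e-03, -3.23147835e-01,  9.46347242e-01,
        -1.42353344e-01],
       [ 0.00000000e+00,  0.00000000e+00,  0.00000000e+00,
         1.00000000e+00]])}
```

View pics/top0.png

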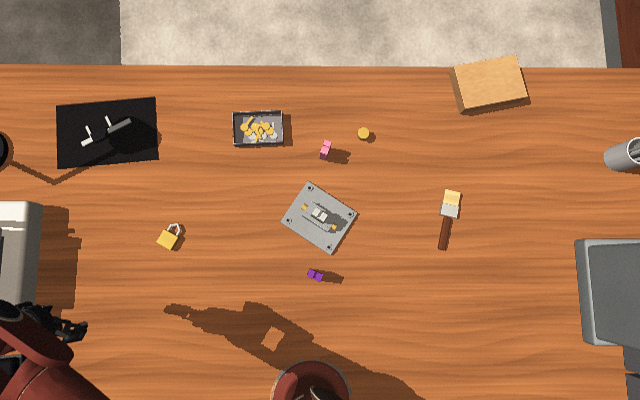

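View pics/side0.png

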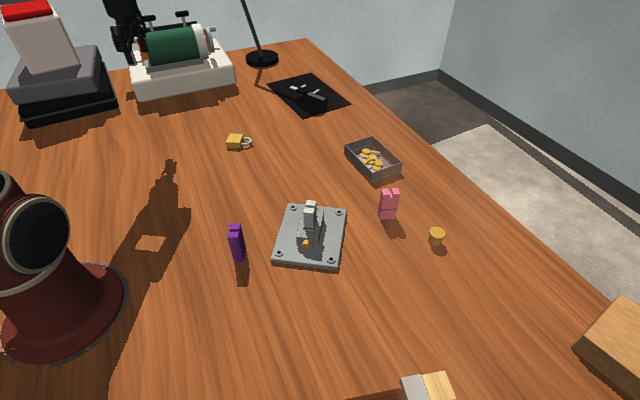

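The top view shows three lookalikes: the steel block in the grey fixture (320,214), a pink one (325,149) and a purple one (315,275). I choose the steel one. The side view agrees: steel (310,215), pink (389,205), purple (237,242). Next is a close crop to check this.

```bash
cat > h.py <<'E'
import numpy as np
from station import camera_model
from scipy.spatial.transform import Rotation as Ro
def cam(n,o=None):
    m=camera_model(n);f=200/np.tan(np.radians(m["vertical_fov"]/2))
    if n=="wrist":
        H=m["hand_eye"];T=Ro.from_rotvec(o["tool_rot"]).as_matrix()
        Rwc=T@H[:3,:3];c=T@H[:3,3]+o["tool_pos"]
        R=Rwc.T;t=-R@c
    else:R,t=m["R"],m["t"]
    return f,m["cx"],m["cy"],R,t
def pix(c,X):
    f,cx,cy,R,t=c;p=np.atleast_2d(X)@R.T+t;return np.c_[cx+f*p[:,0]/p[:,2],cy+f*p[:,1]/p[:,2]]
def onz(c,uv,z):
    f,cx,cy,R,t=c;d=R.T@np.array([(uv[0]-cx)/f,(uv[1]-cy)/f,1]);C=-R.T@t
    return C+d*(z-C[2])/d[2]
E
python3 - <<'E'
import cv2,numpy as np
from h import *
a=cv2.imread("pics/top0.png")[170:265,270:370];b=cv2.imread("pics/side0.png")[190:280,262:362]
a=cv2.resize(a,(400,380),interpolation=cv2.INTER_CUBIC);b=cv2.resize(b,(400,360),interpolation=cv2.INTER_CUBIC)
b=np.vstack([b,np.zeros((20,400,3),np.uint8)])
cv2.imwrite("pics/crop0.png",np.hstack([a,b]))
P=[onz(cam("top"),p,.014) for p in [(311,181),(357,213),(330,254),(281,219)]]
print(np.round(P,4),np.mean(P,0),[np.linalg.norm(P[i]-P[i-1]) for i in range(4)])
print(onz(cam("top"),(320,213),.098))
E
```

```text
[[ 0.6242 -0.0038  0.014 ]
 [ 0.5275 -0.1405  0.014 ]
 [ 0.4068 -0.059   0.014 ]
 [ 0.51    0.0851  0.014 ]] [ 0.5171257  -0.02954351  0.014     ] [np.float64(0.14472729092485273), np.float64(0.16738325068649504), np.float64(0.14556928871909935), np.float64(0.17725358308870778)]
[ 0.51870918 -0.02754774  0.098     ]
```

View pics/crop0.png

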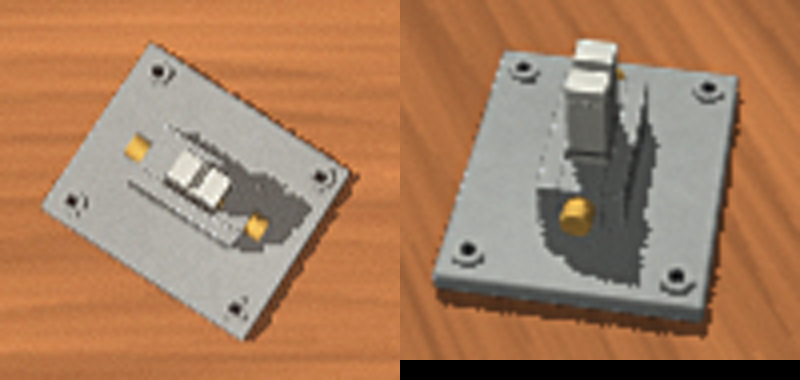

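The crop confirms it. The bare-steel, slotted block stands in the grey fixture between its brass caps, and the other two are pink and purple. In full-picture pixels the plate corners are (307.5,180.5), (357.5,213.8), (331.3,255) and (280.5,222).

```bash
cat >> h.py <<'E'
def rel(o,pos,yaw):
    """row quantities: shift in tool axes (mm) and turn from measured pose to tool-down pose with tool x at yaw"""
    T=Ro.from_rotvec(o["tool_rot"]);c,s=np.cos(yaw),np.sin(yaw)
    G=Ro.from_matrix(np.array([[c,s,0],[s,-c,0],[0,0,-1]]))
    return np.round(T.inv().apply(np.array(pos)-o["tool_pos"])*1000,1),np.round((T.inv()*G).as_rotvec(),4)
E
python3 - <<'E'
from h import *
from station import ctrl
P=np.array([onz(cam("top"),p,.014) for p in [(307.5,180.5),(357.5,213.75),(331.25,255),(280.5,222)]])
print(P.mean(0),[np.linalg.norm(P[i]-P[i-1]) for i in range(4)])
d=P[0]-P[1]+P[3]-P[2];print("fy yaw",np.arctan2(d[1],d[0]))
e=P[0]-P[3]+P[1]-P[2];print("fx yaw",np.arctan2(e[1],e[0]))
y=np.arctan2(d[1],d[0])
o=ctrl.get_obs();print(Ro.from_rotvec(o["tool_rot"]).as_matrix().round(3))
for k in (0,np.pi,-np.pi):print(rel(o,[P.mean(0)[0],P.mean(0)[1],.22],y+k))
E
```

```text
[ 0.51399335 -0.02784195  0.014     ] [np.float64(0.14797161323730482), np.float64(0.1793503312902301), np.float64(0.14491982106250165), np.float64(0.17805728209742222)]
fy yaw 0.9849650847798065
fx yaw -0.5743280511054326
[[-0.907  0.421 -0.001]
 [ 0.421  0.907 -0.002]
 [ 0.    -0.002 -1.   ]]
(array([-478. , -433.2,   10.9]), array([-1.6000e-03,  1.4000e-03,  1.7218e+00]))
(array([-478. , -433.2,   10.9]), array([-1.3000e-03, -1.5000e-03, -1.4198e+00]))
(array([-478. , -433.2,   10.9]), array([-1.3000e-03, -1.5000e-03, -1.4198e+00]))
```

```bash
python3 -m crank '[[-23.9,-21.7,0.5,0,0,0,1],[-23.9,-21.7,0.5,0,0,0,1],[-23.9,-21.7,0.5,0,0,0,1],[-23.9,-21.7,0.5,0,0,0,1],[-23.9,-21.7,0.5,0,0,0,1],[-23.9,-21.7,0.5,0,0,0,1],[-23.9,-21.7,0.5,0,0,0,1],[-23.9,-21.7,0.5,0,0,0,1],[-23.9,-21.7,0.5,0,0,0,1],[-23.9,-21.7,0.5,0,0,0,1]]' && python3 -m crank '[[-23.9,-21.7,0.5,0,0,0,1],[-23.9,-21.7,0.5,0,0,0,1],[-23.9,-21.7,0.5,0,0,0,1],[-23.9,-21.7,0.5,0,0,0,1],[-23.9,-21.7,0.5,0,0,0,1],[-23.9,-21.7,0.5,0,0,0,1],[-23.9,-21.7,0.5,0,0,0,1],[-23.9,-21.7,0.5,0,0,0,1],[-23.9,-21.7,0.5,0,0,0,1],[-23.9,-21.7,0.5,0,0,0,1]]' && python3 -m crank '[[0,0,0,0,0,0.1148,1],[0,0,0,0,0,0.1148,1],[0,0,0,0,0,0.1148,1],[0,0,0,0,0,0.1148,1],[0,0,0,0,0,0.1148,1],[0,0,0,0,0,0.1148,1],[0,0,0,0,0,0.1148,1],[0,0,0,0,0,0.1148,1],[0,0,0,0,0,0.1148,1],[0,0,0,0,0,0.1148,1]]' && python3 -m crank '[[0,0,0,0,0,0.1148,1],[0,0,0,0,0,0.1148,1],[0,0,0,0,0,0.1148,1],[0,0,0,0,0,0.1148,1],[0,0,0,0,0,0.1148,1],[0,0,0,0,0,0,1],[0,0,0,0,0,0,1],[0,0,0,0,0,0,1],[0,0,0,0,0,0,1],[0,0,0,0,0,0,1]]'
python3 - <<'E'
from h import *
from station import ctrl,get_image
import cv2,pickle
o=ctrl.get_obs();im=get_image("wrist");cv2.imwrite("pics/w1.png",im[:,:,::-1]);pickle.dump(o,open("w1.pkl","wb"))
print(o["t"],o["tool_pos"],rel(o,[.514,-.028,.22],.985),o["q"])
E
```

```text
t: 0.93
tool_pos: [0.3886, 0.2678, 0.2258]
tool_rot: [-0.677, -3.067, 0.001]
contact_force: [0.8, 0.4, 0.7]
opening: 0.0853
grip_force: 0.0
t: 1.77
tool_pos: [0.514, -0.0297, 0.2208]
tool_rot: [-0.678, -3.067, -0.0]
contact_force: [-0.8, 0.4, 0.3]
opening: 0.0852
grip_force: 0.0
t: 2.6
tool_pos: [0.5136, -0.028, 0.2207]
tool_rot: [-2.24, -2.201, 0.001]
contact_force: [0.3, 0.2, 0.2]
opening: 0.0852
grip_force: 0.0
t: 3.43
tool_pos: [0.5139, -0.0281, 0.2212]
tool_rot: [-2.768, -1.487, 0.0]
contact_force: [0.8, 0.1, -0.7]
opening: 0.0849
grip_force: 0.0
3.4333 [ 0.51393555 -0.02812475  0.2212347 ] (array([ 0.1, -0. ,  1.2]), array([-0.0001,  0.0001,  0.0009])) [-1.99312443e-01 -2.08796983e-01  1.87673821e+00 -3.97777610e-05
  1.47374804e+00  3.85571595e-01]
```

View pics/w1.png

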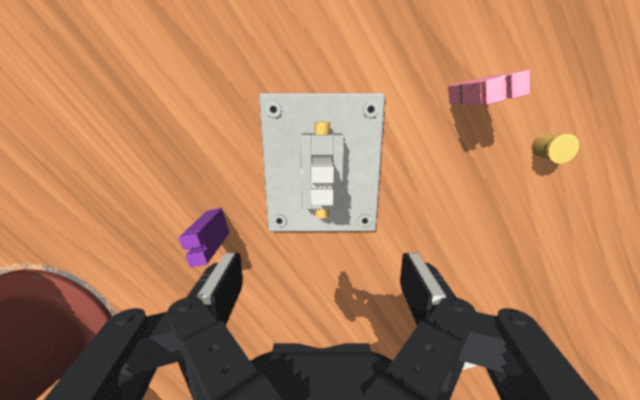

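The wrist view shows the fixture upright in the image. Plate corners are at (261,95), (383,94), (376,231) and (270,231), and the block's top spans about x 310–333, y 160–206. It needs finer pixels, so I'll crop it and overlay the predicted model.

Run:
```python
from h import *
import cv2,pickle
o=pickle.load(open("w1.pkl","rb"));c=cam("wrist",o)
P=np.array([onz(c,p,.014) for p in [(261,95),(383,94.5),(376.5,228.5),(270.5,228.5)]])
print(P.mean(0),[np.linalg.norm(P[i]-P[i-1]) for i in range(4)])
d=P[0]-P[3]+P[1]-P[2];y=np.arctan2(d[1],d[0]);e=P[1]-P[0]+P[2]-P[3];print(y,np.arctan2(e[1],e[0])+np.pi/2)
def box(cx,yaw,a,b,z):
    R=np.array([[np.sin(yaw),-np.cos(yaw)],[np.cos(yaw),np.sin(yaw)]]) # rows fx(=yaw-90), fy
    return np.array([np.r_[np.array(cx)+s*a/2*R[0]+t*b/2*R[1],z] for s,t in((-1,-1),(1,-1),(1,1),(-1,1))])
ctr=P.mean(0)[:2]
im=cv2.imread("pics/w1.png")[80:240,250:395];im=cv2.resize(im,None,fx=4,fy=3.75,interpolation=cv2.INTER_CUBIC)
for a,b,z,col in((.15,.18,.014,(0,0,255)),(.049,.089,.044,(255,0,0)),(.022,.04,.098,(0,160,0))):
    q=pix(c,box(ctr,y,a,b,z));print(q.round(1).tolist())
    q=(q-[250,80])*[4,3.75];cv2.polylines(im,[q.round().astype(int)],True,col,1)
cv2.imwrite("pics/w1c.png",im);print(im.shape)
```

```text
[ 0.5185739  -0.02424215  0.014     ] [np.float64(0.17285279989354818), np.float64(0.14379535539197025), np.float64(0.17347900394629837), np.float64(0.1463324419550566)]
0.999268853740624 0.9878029174258688
[[269.4, 231.4], [377.7, 230.1], [385.9, 90.7], [258.2, 92.5]]
[[303.5, 208.0], [343.3, 207.5], [344.3, 133.6], [300.8, 134.2]]
[[312.8, 204.4], [334.4, 204.1], [334.5, 165.4], [311.8, 165.7]]
(600, 580, 3)
```

View pics/w1c.png

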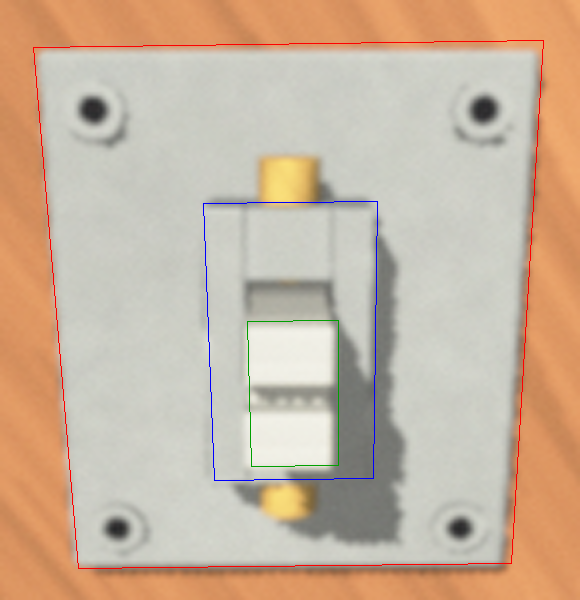

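The model overlay fits the picture to within a pixel. The block centre is about 5.8 mm along tool x and 1.1 mm along tool y, with the yaw right. I'll go down.

```bash
python3 -m crank '[[0.6,0.1,13,0,0,0,1],[0.6,0.1,13,0,0,0,1],[0.6,0.1,13,0,0,0,1],[0.6,0.1,13,0,0,0,1],[0.6,0.1,13,0,0,0,1],[0.6,0.1,13,0,0,0,1],[0.6,0.1,13,0,0,0,1],[0.6,0.1,13,0,0,0,1],[0.5,0.1,13,0,0,0,1],[0.5,0.2,13,0,0,0,1]]' && python3 -m crank '[[0,0,6.6,0,0,0,1],[0,0,6.6,0,0,0,1],[0,0,6.6,0,0,0,1],[0,0,6.6,0,0,0,1],[0,0,6.6,0,0,0,1],[0,0,0,0,0,0,1],[0,0,0,0,0,0,1],[0,0,0,0,0,0,1],[0,0,0,0,0,0,1],[0,0,0,0,0,0,1]]'
python3 - <<'E'
from h import *
from station import ctrl,get_image
import cv2
o=ctrl.get_obs();im=get_image("wrist");s=get_image("side")[150:290,230:390]
cv2.imwrite("pics/w2.png",np.hstack([im[:,:,::-1][:,120:520],cv2.resize(s,(400,350))[:,:,::-1][[*range(350)]+[349]*50]]))
print(o["tool_pos"],rel(o,[.5185,-.0245,.058],.987))
E
```

```text
t: 4.32
tool_pos: [0.5181, -0.0238, 0.09]
tool_rot: [-2.768, -1.485, 0.0]
contact_force: [0.0, 1.0, -0.0]
opening: 0.0856
grip_force: 0.0
t: 5.15
tool_pos: [0.5185, -0.024, 0.0589]
tool_rot: [2.768, 1.485, 0.001]
contact_force: [-0.7, 0.1, -0.5]
opening: 0.0852
grip_force: 0.0
[ 0.51851698 -0.02398994  0.05890186] (array([-0.4,  0.3,  0.9]), array([ 0.001 , -0.0004, -0.0022]))
```

View pics/w2.png

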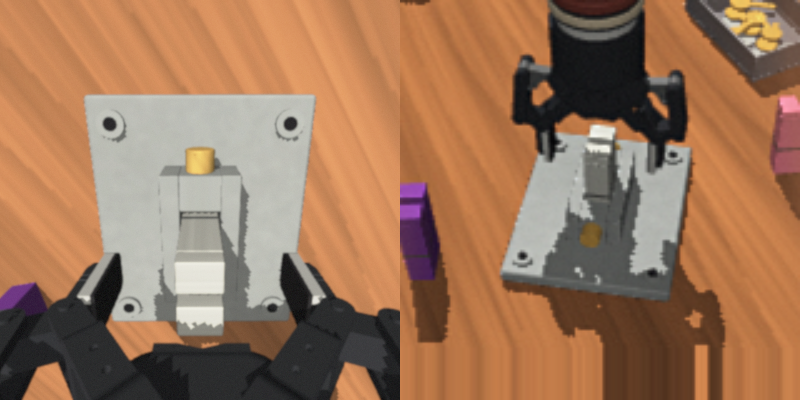

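The block (crop x 175–224, centre 199.5) stands between the fingers (inner edges 121 and 283), about 0.8 mm left of their middle. I'll correct that and close.

```bash
python3 -m crank '[[0,-0.4,0,0,0,0,0.6],[0,-0.4,0,0,0,0,0.2],[0,0,0,0,0,0,-0.1],[0,0,0,0,0,0,-0.3],[0,0,0,0,0,0,-0.5],[0,0,0,0,0,0,-0.7],[0,0,0,0,0,0,-1],[0,0,0,0,0,0,-1],[0,0,0,0,0,0,-1],[0,0,0,0,0,0,-1]]' 100 && python3 -m crank '[[0,0,0,0,0,0,-1],[0,0,0,0,0,0,-1],[0,0,0,0,0,0,-1],[0,0,0,0,0,0,-1],[0,0,0,0,0,0,-1],[0,0,0,0,0,0,-1],[0,0,0,0,0,0,-1],[0,0,0,0,0,0,-1],[0,0,0,0,0,0,-1],[0,0,0,0,0,0,-1]]'
```

```text
t: 6.08
tool_pos: [0.5178, -0.0236, 0.0586]
tool_rot: [2.768, 1.485, 0.001]
contact_force: [1.5, -1.6, 1.2]
opening: 0.021
grip_force: 99.6
t: 6.92
tool_pos: [0.5177, -0.0236, 0.0586]
tool_rot: [2.768, 1.485, 0.001]
contact_force: [1.8, -2.1, 1.7]
opening: 0.0212
grip_force: 99.6
```

```bash
python3 -m crank '[[-0.22,0,-0.17,0,0.008,0,-1],[-0.22,0,-0.17,0,0.008,0,-1],[-0.22,0,-0.17,0,0.008,0,-1],[-0.22,0,-0.17,0,0.008,0,-1],[-0.22,0,-0.17,0,0.008,0,-1],[-0.22,0,-0.17,0,0.008,0,-1],[-0.22,0,-0.17,0,0.008,0,-1],[-0.22,0,-0.17,0,0.008,0,-1],[-0.22,0,-0.17,0,0.008,0,-1],[-0.22,0,-0.17,0,0.008,0,-1]]'
python3 - <<'E'
from h import *
from station import ctrl
o=ctrl.get_obs();print(o["wrist_torque"],o["contact_force"],rel(o,[.5178,-.0236,.0586],.987))
E
```

```text
t: 7.75
tool_pos: [0.5163, -0.0255, 0.0598]
tool_rot: [-2.733, -1.467, -0.111]
contact_force: [4.8, -0.2, -0.5]
opening: 0.0205
grip_force: 99.3
[-0.83178369 -0.68763724  0.02877813] [ 4.82832459 -0.19505981 -0.49064703] (array([2.3, 0.2, 1.4]), array([ 0.0008, -0.0807, -0.002 ]))
```

```bash
python3 -m crank '[[0.52,0,-0.2,0,-0.018,0,-1],[0.52,0,-0.2,0,-0.018,0,-1],[0.52,0,-0.2,0,-0.018,0,-1],[0.52,0,-0.2,0,-0.018,0,-1],[0.52,0,-0.2,0,-0.018,0,-1],[0.52,0,-0.2,0,-0.018,0,-1],[0.52,0,-0.2,0,-0.018,0,-1],[0.52,0,-0.2,0,-0.018,0,-1],[0.52,0,-0.2,0,-0.018,0,-1],[0.52,0,-0.2,0,-0.018,0,-1]]' && python3 -m crank '[[-0.62,0,-0.2,0,0.02,0,-1],[-0.62,0,-0.2,0,0.02,0,-1],[-0.62,0,-0.2,0,0.02,0,-1],[-0.62,0,-0.2,0,0.02,0,-1],[-0.62,0,-0.2,0,0.02,0,-1],[-0.62,0,-0.2,0,0.02,0,-1],[-0.62,0,-0.2,0,0.02,0,-1],[-0.62,0,-0.2,0,0.02,0,-1],[-0.62,0,-0.2,0,0.02,0,-1],[-0.62,0,-0.2,0,0.02,0,-1]]'
python3 - <<'E'
from h import *
from station import ctrl,get_image
import cv2
o=ctrl.get_obs();print(o["wrist_torque"],o["contact_force"],rel(o,[.5178,-.0236,.0586],.987))
im=get_image("wrist");s=get_image("side")[150:290,230:390]
cv2.imwrite("pics/w3.png",np.hstack([im[:,:,::-1][:,120:520],cv2.resize(s,(400,350))[:,:,::-1][[*range(350)]+[349]*50]]))
E
```

```text
t: 8.58
tool_pos: [0.518, -0.0207, 0.0603]
tool_rot: [2.724, 1.462, -0.141]
contact_force: [4.6, -2.2, -6.1]
opening: 0.0207
grip_force: 99.0
t: 9.42
tool_pos: [0.515, -0.0261, 0.0629]
tool_rot: [-2.723, -1.462, -0.136]
contact_force: [6.4, -2.3, -6.3]
opening: 0.021
grip_force: 99.1
[-0.89095228 -0.85999534 -0.08652775] [ 6.35313927 -2.27245766 -6.34205922] (array([3.2, 0.9, 4.6]), array([-0.0004, -0.1001, -0.0014]))
```

View pics/w3.png

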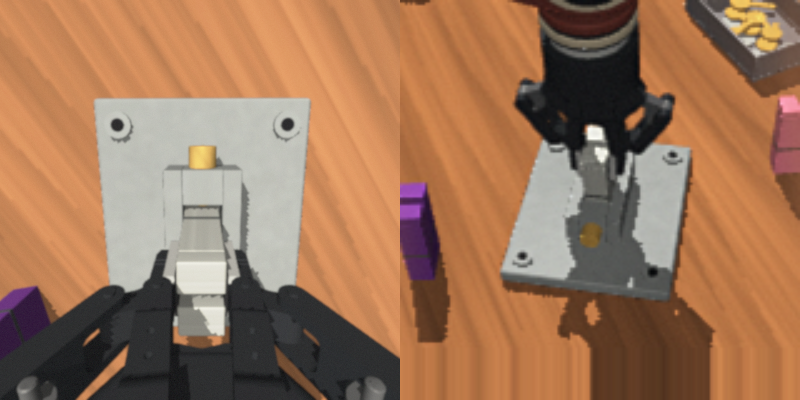

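Both pictures show the fixture still in place, with its corners unchanged in the side view, and the block gripped and slightly raised. Forces are only a few N, so I'll continue rocking.

```bash
python3 -m crank '[[0.64,0.06,-0.22,0,-0.02,0,-1],[0.64,0.06,-0.22,0,-0.02,0,-1],[0.64,0.06,-0.22,0,-0.02,0,-1],[0.64,0.06,-0.22,0,-0.02,0,-1],[0.64,0.06,-0.22,0,-0.02,0,-1],[0.64,0.06,-0.22,0,-0.02,0,-1],[0.64,0.06,-0.22,0,-0.02,0,-1],[0.64,0.06,-0.22,0,-0.02,0,-1],[0.64,0.06,-0.22,0,-0.02,0,-1],[0.64,0.06,-0.22,0,-0.02,0,-1]]' && python3 -m crank '[[-0.68,0,-0.22,0,0.02,0,-1],[-0.68,0,-0.22,0,0.02,0,-1],[-0.68,0,-0.22,0,0.02,0,-1],[-0.68,0,-0.22,0,0.02,0,-1],[-0.68,0,-0.22,0,0.02,0,-1],[-0.68,0,-0.22,0,0.02,0,-1],[-0.68,0,-0.22,0,0.02,0,-1],[-0.68,0,-0.22,0,0.02,0,-1],[-0.68,0,-0.22,0,0.02,0,-1],[-0.68,0,-0.22,0,0.02,0,-1]]' && python3 -m crank '[[0.72,0,-0.22,0,-0.02,0,-1],[0.72,0,-0.22,0,-0.02,0,-1],[0.72,0,-0.22,0,-0.02,0,-1],[0.72,0,-0.22,0,-0.02,0,-1],[0.72,0,-0.22,0,-0.02,0,-1],[0.72,0,-0.22,0,-0.02,0,-1],[0.72,0,-0.22,0,-0.02,0,-1],[0.72,0,-0.22,0,-0.02,0,-1],[0.72,0,-0.22,0,-0.02,0,-1],[0.72,0,-0.22,0,-0.02,0,-1]]'
python3 - <<'E'
from h import *
from station import ctrl
o=ctrl.get_obs();print(o["wrist_torque"],o["contact_force"],rel(o,[.5178,-.0236,.0586],.987))
E
```

```text
t: 10.35
tool_pos: [0.519, -0.0206, 0.0662]
tool_rot: [2.725, 1.462, -0.141]
contact_force: [-2.4, -0.0, 0.1]
opening: 0.0212
grip_force: 100.0
t: 11.18
tool_pos: [0.515, -0.0269, 0.0677]
tool_rot: [-2.722, -1.461, -0.136]
contact_force: [3.3, 2.5, -14.8]
opening: 0.021
grip_force: 98.6
t: 12.02
tool_pos: [0.5196, -0.0202, 0.0711]
tool_rot: [2.725, 1.461, -0.14]
contact_force: [-5.2, 0.8, -8.2]
opening: 0.0212
grip_force: 99.5
[ 1.13523988  0.6021321  -0.14437962] [-5.24731555  0.78972813 -8.17759664] (array([-2.6,  0.4, 12.8]), array([-0.0018,  0.1015, -0.0028]))
```

```bash
python3 -m crank '[[-0.77,0,-0.2,0,0.02,0,-1],[-0.77,0,-0.2,0,0.02,0,-1],[-0.77,0,-0.2,0,0.02,0,-1],[-0.77,0,-0.2,0,0.02,0,-1],[-0.77,0,-0.2,0,0.02,0,-1],[-0.77,0,-0.2,0,0.02,0,-1],[-0.77,0,-0.2,0,0.02,0,-1],[-0.77,0,-0.2,0,0.02,0,-1],[-0.77,0,-0.2,0,0.02,0,-1],[-0.77,0,-0.2,0,0.02,0,-1]]' && python3 -m crank '[[0.81,0,-0.22,0,-0.02,0,-1],[0.81,0,-0.22,0,-0.02,0,-1],[0.81,0,-0.22,0,-0.02,0,-1],[0.81,0,-0.22,0,-0.02,0,-1],[0.81,0,-0.22,0,-0.02,0,-1],[0.81,0,-0.22,0,-0.02,0,-1],[0.81,0,-0.22,0,-0.02,0,-1],[0.81,0,-0.22,0,-0.02,0,-1],[0.81,0,-0.22,0,-0.02,0,-1],[0.81,0,-0.22,0,-0.02,0,-1]]' && python3 -m crank '[[-0.85,0,-0.22,0,0.02,0,-1],[-0.85,0,-0.22,0,0.02,0,-1],[-0.85,0,-0.22,0,0.02,0,-1],[-0.85,0,-0.22,0,0.02,0,-1],[-0.85,0,-0.22,0,0.02,0,-1],[-0.85,0,-0.22,0,0.02,0,-1],[-0.85,0,-0.22,0,0.02,0,-1],[-0.85,0,-0.22,0,0.02,0,-1],[-0.85,0,-0.22,0,0.02,0,-1],[-0.85,0,-0.22,0,0.02,0,-1]]'
python3 - <<'E'
from h import *
from station import ctrl
o=ctrl.get_obs();print(o["wrist_torque"],o["contact_force"],rel(o,[.5178,-.0236,.0586],.987))
E
```

```text
t: 12.85
tool_pos: [0.5161, -0.0278, 0.0748]
tool_rot: [-2.724, -1.464, -0.136]
contact_force: [-6.4, 0.9, -2.1]
opening: 0.0205
grip_force: 100.6
t: 13.68
tool_pos: [0.5213, -0.0215, 0.0812]
tool_rot: [2.721, 1.46, -0.141]
contact_force: [-14.9, 1.3, 18.5]
opening: 0.0207
grip_force: 103.2
t: 14.52
tool_pos: [0.5166, -0.0283, 0.0789]
tool_rot: [-2.726, -1.463, -0.14]
contact_force: [-2.1, 0.4, -4.0]
opening: 0.0205
grip_force: 100.2
[-0.07015808  0.63991333  0.0349634 ] [-2.09518338  0.42683672 -3.97433202] (array([ 2.5, -1.6, 20.6]), array([ 0.0034, -0.1011, -0.0016]))
```

The plungers have let go: rise is about 20 mm and the tool carries only the block's weight. Next I straighten it and recentre.

```bash
python3 -m crank '[[0.47,-0.12,-0.1,0,-0.01,0,-1],[0.47,-0.12,-0.1,0,-0.01,0,-1],[0.47,-0.12,-0.1,0,-0.01,0,-1],[0.47,-0.12,-0.1,0,-0.01,0,-1],[0.47,-0.12,-0.1,0,-0.01,0,-1],[0.47,-0.12,-0.1,0,-0.01,0,-1],[0.47,-0.12,-0.1,0,-0.01,0,-1],[0.47,-0.12,-0.1,0,-0.01,0,-1],[0.47,-0.12,-0.1,0,-0.01,0,-1],[0.47,-0.12,-0.1,0,-0.01,0,-1]]'
python3 - <<'E'
from h import *
from station import ctrl,get_image
import cv2
o=ctrl.get_obs();print(o["wrist_torque"],o["contact_force"],rel(o,[.5178,-.0236,.0586],.987))
im=get_image("wrist");s=get_image("side")[150:290,230:390]
cv2.imwrite("pics/w4.png",np.hstack([im[:,:,::-1][:,120:520],cv2.resize(s,(400,350))[:,:,::-1][[*range(350)]+[349]*50]]))
E
```

```text
t: 15.35
tool_pos: [0.5188, -0.0243, 0.0805]
tool_rot: [2.763, 1.483, 0.001]
contact_force: [-1.3, -6.0, 3.5]
opening: 0.0209
grip_force: 101.2
[-1.17468272  0.29087434 -0.03793328] [-1.26067382 -6.01695683  3.50663881] (array([ 0.1, -1.3, 21.9]), array([ 0.005 ,  0.0018, -0.0018]))
```

View pics/w4.png

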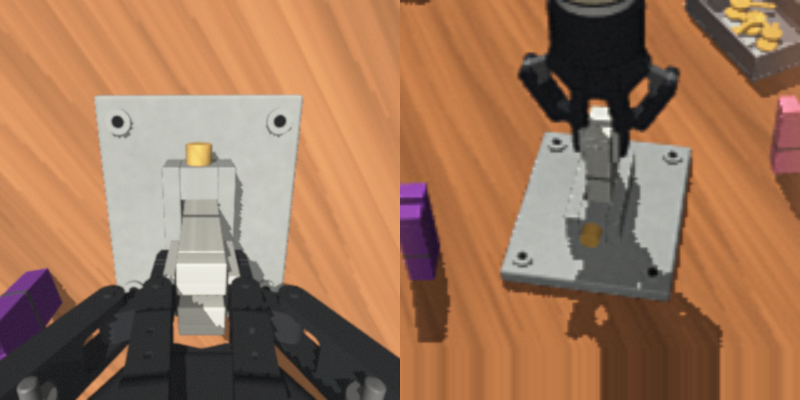

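The fixture has not shifted in the side view, and the block stands about upright, touching only lightly. I'll lift gently.

```bash
python3 -m crank '[[-0.05,-0.05,-1,0,0,0,-1],[-0.05,-0.05,-1,0,0,0,-1],[-0.05,-0.05,-1,0,0,0,-1],[-0.05,-0.05,-1,0,0,0,-1],[-0.05,-0.05,-1,0,0,0,-1],[-0.05,-0.05,-1,0,0,0,-1],[-0.05,-0.05,-1,0,0,0,-1],[-0.05,-0.05,-1,0,0,0,-1],[0,0,-1,0,0,0,-1],[0,0,-1,0,0,0,-1]]' && python3 -m crank '[[0,0,-2,0,0,0,-1],[0,0,-2,0,0,0,-1],[0,0,-2,0,0,0,-1],[0,0,-2,0,0,0,-1],[0,0,-2,0,0,0,-1],[0,0,-2,0,0,0,-1],[0,0,-2,0,0,0,-1],[0,0,-2,0,0,0,-1],[0,0,-2,0,0,0,-1],[0,0,0,0,0,0,-1]]'
python3 - <<'E'
from h import *
from station import ctrl,get_image
import cv2
o=ctrl.get_obs();print(o["wrist_torque"],o["contact_force"],rel(o,[.5178,-.0236,.0586],.987))
im=get_image("wrist");s=get_image("side")[110:290,230:390]
cv2.imwrite("pics/side5.png",get_image("side")[:,:,::-1])
cv2.imwrite("pics/w5.png",np.hstack([im[:,:,::-1][:,140:500],cv2.resize(s,None,fx=400/180,fy=400/180,interpolation=cv2.INTER_CUBIC)[:,:,::-1]]))
E
```

```text
t: 16.28
tool_pos: [0.5166, -0.0226, 0.089]
tool_rot: [-2.768, -1.484, -0.002]
contact_force: [0.6, -0.8, -3.4]
opening: 0.0201
grip_force: 100.3
t: 17.12
tool_pos: [0.5167, -0.0232, 0.1072]
tool_rot: [2.768, 1.485, 0.001]
contact_force: [-0.5, -0.5, -3.6]
opening: 0.0206
grip_force: 100.3
[ 0.00877326 -0.01505771  0.00419692] [-0.46884428 -0.50347736 -3.58345807] (array([ 0.3,  1. , 48.6]), array([ 0.0008, -0.0004, -0.0023]))
```

View pics/w5.png

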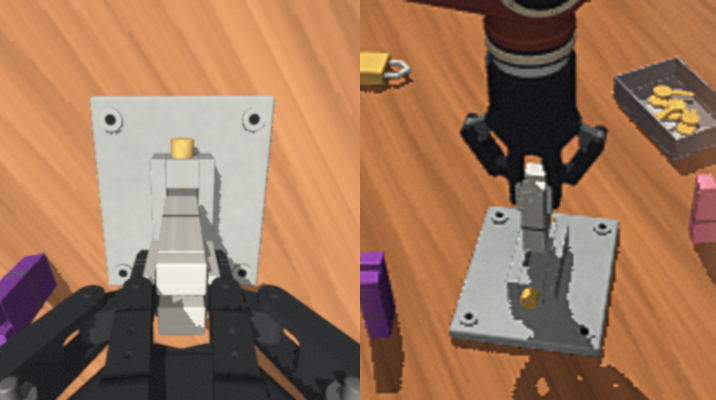

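The block is free: the load is its weight alone and the fixture stands in place. In the wrist crop the foot's far edge is at about row 215 and the top's far edge at about row 262. I'll check slip and tilt against the prediction.

Run:
```python
from h import *
from station import ctrl
import cv2
o=ctrl.get_obs();c=cam("wrist",o);T=Ro.from_rotvec(o["tool_rot"])
w=cv2.imread("pics/w5.png")[:, :360]
s=cv2.imread("pics/side5.png");cs=cam("side")
# free fit of slide (along tool z, x) and tilt in grip using 3 rows in wrist view: foot far, top far, top near
from scipy.optimize import least_squares
def rows(p,cc=c):
    dx,dz,th=p;f=.0586-.014  # foot is f beyond tcp along tool z at no slip
    pts=np.array([[.02,0,f],[.02,0,f-.084],[-.02,0,f-.084]])-[0,0,f-.042]
    pts=Ro.from_rotvec([0,th,0]).apply(pts)+[dx,0,f-.042+dz]
    return pix(cc,T.apply(pts)+o["tool_pos"])
print(rows([0,0,0]).round(1), rows([0,0,.1])[:,1])
# edges in a central column strip
g=cv2.cvtColor(w,cv2.COLOR_BGR2GRAY)[:,172:190].mean(1);d=np.diff(g);print([(i,round(d[i])) for i in range(150,345) if abs(d[i])>8])
P=np.vstack([rows([0,0,0],cs)])
im=s[110:290,230:390];im=cv2.resize(im,None,fx=3.3,fy=3.3,interpolation=cv2.INTER_CUBIC)
for q,e in zip(P,range(3)):cv2.circle(im,tuple(((q-[230,110])*3.3).round().astype(int)),3,(0,0,255),-1)
foot=T.apply(np.array([[sx*.02,sy*.011,.0446] for sx,sy in((-1,-1),(-1,1),(1,1),(1,-1))]))+o["tool_pos"]
cv2.polylines(im,[((pix(cs,foot)-[230,110])*3.3).round().astype(int)],True,(0,0,255),1)
cv2.imwrite("pics/s5.png",im)
```

```text
[[322.  197.3]
 [322.7 260.9]
 [322.6 335.1]] [192.73050254 272.07497247 338.14800316]
[(156, -10), (157, -15), (159, 18), (160, 10), (186, -18), (187, -34), (188, -26), (194, 15), (195, 23), (196, 14), (213, -26), (214, -34), (215, 13), (216, 32), (217, 18), (249, 13), (250, 23), (252, -28), (253, -9), (262, 24), (263, 20), (293, -22), (294, -33), (300, -9), (301, -9), (306, 16), (307, 14), (334, 10), (335, 14)]
```

View pics/s5.png

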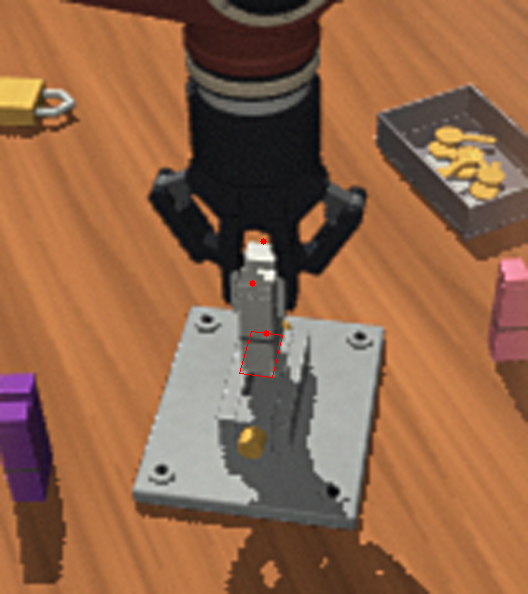

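The predicted foot and top rows (197, 261, 335) match the observed edges (195, 262, 335), and the side-view outline fits. So the block has not slipped or tilted, and its foot is about 18.6 mm above the mouth. I'll add 1.4 mm, let it settle and hand in.

```bash
python3 -m crank '[[0,0,-0.7,0,0,0,-1],[0,0,-0.7,0,0,0,-1],[0,0,0,0,0,0,-1],[0,0,0,0,0,0,-1],[0,0,0,0,0,0,-1],[0,0,0,0,0,0,-1],[0,0,0,0,0,0,-1],[0,0,0,0,0,0,-1],[0,0,0,0,0,0,-1],[0,0,0,0,0,0,-1]]' && python3 -c "
from station import ctrl
print(ctrl.finish_job())"
```

```text
t: 18.1
tool_pos: [0.5164, -0.0232, 0.108]
tool_rot: [-2.768, -1.485, 0.0]
contact_force: [-0.0, 0.4, -2.6]
opening: 0.0211
grip_force: 100.3
the job is handed in; nothing more can be done
None
```

The job is handed in at 18.1 s: the block rocked free and is held upright with its foot about 2 cm above the pocket mouth. The fixture stayed in its place and I didn't touch the brush, padlock, lock plug or tray; `finish_job()` returned no verdict.

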